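Clamp a harmonica comb in the toggle-clamp jig

ROBOT

A 6-joint arm with a two-finger parallel gripper is mounted at the origin on the work surface. World frame = base frame: x ahead of the robot, y to its left, z up, the work surface at z = 0. Lengths are in m, angles in rad, forces in N, time in s.
With the tool pointing down it reaches from about 0.35 to 1 m from the base axis. Payload 7.1 kg.
Tool frame: the origin (TCP) lies between the finger pads; the fingertips stand 22 mm ahead of it and the grasp point (between the pads) lies 3 mm ahead of it; x points along the fingers, y is the direction in which the jaws open and shut, and the axes are right-handed (so a half turn about x gives the same grasp; the last joint's range is limited). The gripper opens to 85 mm and grips with 20 to 120 N. Pads are 22 mm wide; open, the fingers measure 114 mm over their backs; the gripper's body (76 mm by 85 mm) begins 54 mm behind the grasp point. The pads swing forward as they close: fully open they stand 13 mm farther back than shut.
Start: joints at [-1.153, 0.423, 1.63, -0, 1.089, -0.019], TCP at [0.264, -0.566, 0.253] pointing down, gripper open.
Joint ranges: [-3, 3], [-0.9, 2.11], [0.09, 2.58], [-1.31, 4.45], [0.11, 2.69], [-2.54, 2.54]. Speed limits (rad/s): [2.39, 2.39, 3.01, 3.14, 3.14, 3.14].

INTERFACE

Orientations are given as a rotation vector (axis times angle).
In Python, from rig import manip gives the robot as it stands. The module is installed in compiled form; this text tells all that it offers. Calls block until the motion is done:
- manip.move_to(position, orientation): joint-space move of the TCP to a pose.
- manip.servo_line(position, orientation=None, rate=0.15): straight line of the TCP; orientation=None keeps the orientation; rate is the mean speed in m/s.
- manip.set_joints(angles): joint-space move.
- manip.command_gripper(opening, f_grip=None): finger opening in m; f_grip is the grip in N (None keeps the last); returns when the fingers have stopped.
- manip.hold(seconds).
- manip.solve_ik(position, orientation): joint angles nearest the present ones, or None.
- manip.camera(name): name is "scene" or "top" or "wrist"; returns a dict with "image" (384x512x3 uint8, red, green, blue), "fx", "fy", "cx", "cy" (pixels), "cam_to_world" (4x4, takes a point from camera to world coordinates); the wrist camera has in their place "mount" (4x4, takes a point from camera to tool coordinates, whose origin is the TCP and whose axes are the tool frame's). Camera axes: x right, y down, z forward; pixel columns grow to the right and rows downward; lengths in m; the calibration is good to about 2 mm. The wrist camera is an equidistant fisheye: a pixel r from the principal point sees the ray r / f radians off the axis. A picture is of the moment at which its call begins: read the wrist's pose just before it. There is no depth.
A pose or a line that the arm cannot do raises manip.IKError and nothing moves.
- manip.sign_off(): hands the job in, once; it reports no verdict.
Readings, each from a call of its own:
- manip.get_time(): time.
- manip.get_joint_positions(): joint angles.
- manip.get_joint_vel(): joint speeds.
- manip.get_tau(): joint torques, N m.
- manip.get_position(): TCP position.
- manip.get_ee_rot(): TCP orientation.
- manip.get_contact_force(): force on the tool from outside, world axes, zero at the start.
- manip.get_torque(): the same for the moment, N m.
- manip.get_width(): finger opening in m.
Only numpy, scipy, OpenCV 4.12 (cv2) and the standard library are available. Lean on these libraries where they do the work, as an engineer would, in place of code of your own. Each camera call takes 0.05 s, during which the arm holds its last target. There are 200 camera calls.

TASK

Load the loose aluminium harmonica comb into the drilling jig and clamp it. Feel or look whether the jig's toggle clamp is shut, and throw it open if it is; lay the comb flat on the steel bed bar, pushed home with its solid spine against both back pins and its end against the end pin; then throw the handle fully over until the clamp locks and holds the comb down by itself. Leave the other things on the desk where they are.

Things in the scene. Friction and masses are not known exactly. Their poses are not given: they have to be found in the camera images.
- fixture: Drilling jig fixed to the desk: aluminium plate 190 x 180 x 12 mm. Origin: centre of its underside; x points from clamp end to loading end, y to the end-pin side. On it at x = 66 mm a dark steel bed bar, 26 x 130 mm (long along y), top 22 mm above the desk. Two back pins, 8 mm thick, tops 29 mm above the desk, at x = 46, y = +45 and -45 mm.
- end_pin (a point): Top of the end pin (8 mm thick, 29 mm above the desk) at x = 66, y = 74 mm of the jig. Axes as the jig's. (A second, spare clamp of the same kind stands apart on a plywood offcut: not part of the job.)
- home (a point): Where the comb's centre belongs, lying on the bed bar against all three pins: x = 66, y = 0 mm of the jig, 27 mm above the desk. Axes as the jig's.
- holddown_pivot (a point): Pivot of the hold-down arm of the jig's toggle clamp (bright steel, red handle), x = -28 mm of the jig, 58 mm above the desk; axes as the jig's. Whether this clamp is open or shut at the start is NOT given: feel or look; it is fully one or the other. Open, its arm stands up, leaning back 0.5 rad, up to 165 mm above the desk, all behind x = -20 mm of the jig: the bed is clear.
- foot_if_shut (a point): Centre under the arm's 18 mm rubber foot when the clamp is shut and empty: 4 mm nearer the back pins than home, 27 mm above the desk, too low for the comb to slip under. The level arm is 20 mm wide, its top 66 mm above the desk; its bolt reaches 83 mm.
- handle_pivot (a point): Pivot of the jig clamp's handle, x = -51 mm of the jig, 66 mm above the desk; its y axis is the pivot axis, x points to the work, z up. The handle is 135 mm long from here and swings in the x-z plane, arm and handle together; its outer 82 mm are a red grip, 18 mm thick along y, 22 mm the other way. Empty, 1 to 3 N at the grip swing it; it drops to the nearer end.
- grip_if_shut (a point): Grip point, 110 mm from the pivot, IF the clamp is shut: the handle is up, leaning 0.25 rad to +x against its stop, top end 199 mm above the desk. With the comb in, the last 0.35 rad press the springy arm down on it (up to about 10 N at the grip); dead centre is at a lean of 0.15 rad, past it the handle snaps to the stop and stays locked; short of it, it springs back.
- grip_if_open (a point): Grip point, 110 mm from the pivot, IF the clamp is open: the handle then rests on its other stop, leaning 1.25 rad from upright to -x (1.50 rad from the locked stop), this point 101 mm above the desk.
- comb: Loose aluminium harmonica comb, flat bar 140 x 32 x 10 mm, about 85 g. Origin: its centre, half-way up. Long along its y; its +x side has the twelve open channels, its -x side is the solid spine. Home: its axes parallel to the jig's (spine to the back pins, +y end to the end pin). It starts flat on the desk, within about 1.1 rad of that heading.
- channels (a point): Middle of the comb's open-channel side (16 mm from its centre along its +x): it must end up on the side away from the back pins.
- cover: Chrome harmonica cover plate, 136 x 44 x 12 mm, lying on the desk; origin: centre of its underside. Leave alone.
- tin: Squat round tin of brass screws, 72 mm across, 30 mm high; origin: centre of its underside. Leave alone.
- screwdriver: Jeweller's screwdriver with a blue plastic handle, 170 mm long, lying on the desk along its x. Leave alone.

How it is judged:
By the outcome, as a careful person would: the job done as asked, in the order asked, and still so for the second after the job is handed in, with the robot touching nothing.
It also fails if it takes over 72 s, if anything falls off the work surface, if the arm or the gripper's body presses on something with over 40 N, if the wrist force passes 120 N, or if a joint passes its speed limit or range.

## Working session

There is one attempt and no reset: what is moved stays moved. The work goes in short steps, each a Python script; the robot and the scene stay as the last script left them, time stands still between calls to the robot, and variables do not carry over. Pictures are saved under pics/ and viewed, about 8 in all and at most 12, crops included, and the job is handed in when it is done.

```bash
mkdir -p pics; cat > h.py <<'E'
import numpy as np, cv2
from scipy.spatial.transform import Rotation as R
from rig import manip as m
def shot(n,name,crop=None,scale=1):
    p=m.get_position();r=m.get_ee_rot()
    c=m.camera(n);im=c["image"]
    np.savez(f"pics/{name}.npz",p=p,r=r,**{k:v for k,v in c.items()})
    o=im[:,:,::-1]
    if crop: o=o[crop[1]:crop[3],crop[0]:crop[2]]
    if scale!=1:o=cv2.resize(o,None,fx=scale,fy=scale,interpolation=cv2.INTER_CUBIC)
    cv2.imwrite(f"pics/{name}.png",o);return c
def ray(name,u,v):
    c=np.load(f"pics/{name}.npz")
    x,y=(u-c["cx"])/c["fx"],(v-c["cy"])/c["fy"]
    if "mount" in c:
        T=np.eye(4);T[:3,:3]=R.from_rotvec(c["r"]).as_matrix();T[:3,3]=c["p"];T=T@c["mount"]
        t=np.hypot(x,y);s=np.sin(t)/t if t>1e-9 else 1.
        d=np.array([x*s,y*s,np.cos(t)])
    else: T=c["cam_to_world"];d=np.array([x,y,1.])
    return T[:3,3],T[:3,:3]@d
def onz(name,u,v,z):
    o,d=ray(name,u,v);return o+d*(z-o[2])/d[2]
E
python3 - <<'E'
from h import *
for n in("top","scene"):
    c=shot(n,n+"0",scale=1.5);print(n,c["fx"],c["cam_to_world"].round(3).tolist())
print(m.get_ee_rot(),m.get_time(),m.get_contact_force())
E
```

```text
top 416.41026242489494 [[0.007, -0.981, 0.194, 0.349], [-1.0, -0.005, 0.014, -0.038], [-0.013, -0.194, -0.981, 1.198], [0.0, 0.0, 0.0, 1.0]]
scene 444.58139968369085 [[-0.505, 0.734, -0.455, 1.059], [0.863, 0.437, -0.252, 0.213], [0.014, -0.52, -0.854, 1.037], [0.0, 0.0, 0.0, 1.0]]
[ 1.97997879  0.44093512 -1.98055078] 0.1 [-0.13779125  0.45109723 -0.26437977]
```

View pics/top0.png

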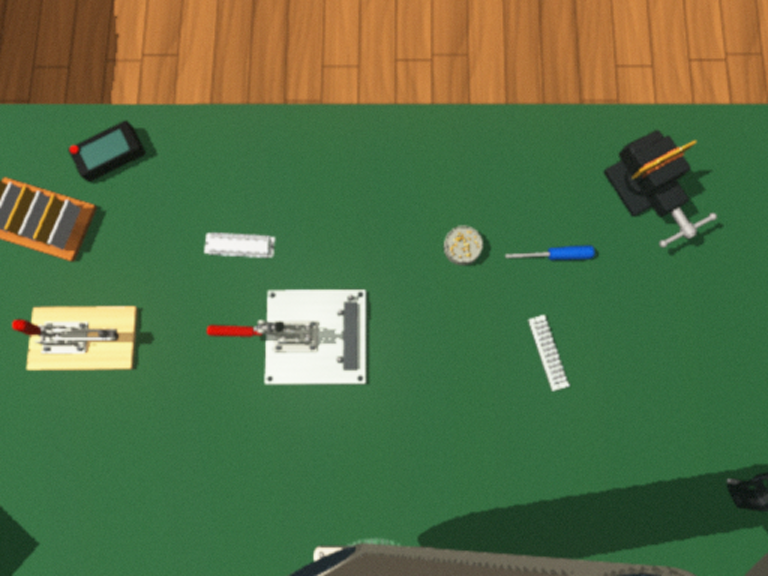

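View pics/scene0.png

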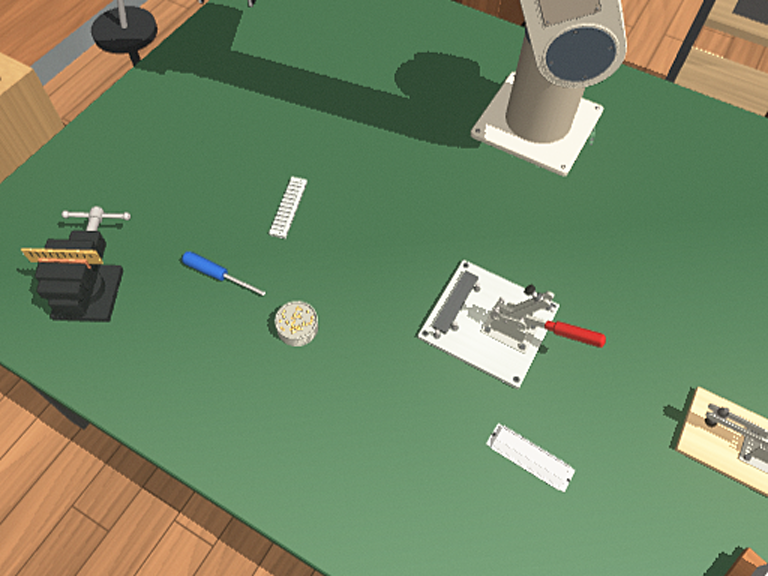

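The top view shows the handle (230,330) lying toward the jig's −x (image left) and the bed clear, so the jig's clamp is open. The comb is at (548,352), and the end pin is at the top of the bar at (351,299), so jig x is about world −y and jig y about world +x. Next I'll get coordinates from masks and check reach.

```bash
cat >> h.py <<'E'
def rect(name,x0,y0,x1,y1,z,f):
    im=np.load(f"pics/{name}.npz")["image"];hsv=cv2.cvtColor(im,cv2.COLOR_RGB2HSV)
    k=np.zeros(im.shape[:2],np.uint8);k[y0:y1,x0:x1]=f(hsv[y0:y1,x0:x1]).astype(np.uint8)
    k=cv2.morphologyEx(k,cv2.MORPH_CLOSE,np.ones((5,5)))
    cs,_=cv2.findContours(k,0,2);c=max(cs,key=cv2.contourArea)
    P=np.array([onz(name,u,v,z)[:2] for u,v in c[:,0]],np.float32)
    r=cv2.minAreaRect(P);return r,cv2.boxPoints(r)
white=lambda h:(h[...,1]<60)&(h[...,2]>140)
dark=lambda h:(h[...,1]<90)&(h[...,2]<110)
def ori(phi,a=0.):
    """tool down, jaws along jig-frame; phi=world angle of jaw axis(tool y); a tilts tool x towards horizontal dir 'phi' (a>0)"""
    y=np.array([np.cos(phi),np.sin(phi),0]);x=np.array([0,0,-1.])
    return R.from_matrix(np.c_[x,y,np.cross(x,y)])
E
python3 - <<'E'
from h import *
print("plate",rect("top0",165,180,258,265,.012,white))
print("comb",rect("top0",340,200,390,270,.010,white))
for n,u,v in(("bar t",351,303),("bar b",351,369),("endpin",351,299)):
    print(n,onz("top0",u/1.5,v/1.5,.022))
E
```

```text
plate (((0.4863853454589844, 0.1300203502178192), (0.1817382574081421, 0.21278928220272064), 0.8461772799491882), array([[0.39395487, 0.23506142],
       [0.39709735, 0.02229536],
       [0.5788158 , 0.02497928],
       [0.57567334, 0.23774534]], dtype=float32))
comb (((0.45907261967658997, -0.3232893645763397), (0.14258097112178802, 0.03544187545776367), 16.841678619384766), array([[ 0.3857056 , -0.32698336],
       [ 0.3959741 , -0.36090508],
       [ 0.53243965, -0.31959537],
       [ 0.52217114, -0.28567365]], dtype=float32))
bar t [0.54866416 0.04983639 0.022     ]
bar b [0.42343001 0.04746077 0.022     ]
endpin [0.5564218  0.04998355 0.022     ]
```

```bash
cat >> h.py <<'E'
class Jig:
    def __init__(s,c,ang): s.c=np.array(c);s.t=ang   # ang = world angle of jig y
    def w(s,x,y,z):
        ey=np.array([np.cos(s.t),np.sin(s.t)]);ex=np.array([ey[1],-ey[0]])
        return np.r_[s.c+x*ex+y*ey,z]
    def tool(s,a,sg=1):  # jaws along jig y; tool x=(sin a,-cos a) in jig x-z
        M=np.c_[s.w(1,0,0)[:2]-s.c,s.w(0,1,0)[:2]-s.c].T
        f=lambda x,z:np.r_[M[0]*x,z]
        tx=f(np.sin(a),-np.cos(a));ty=sg*np.r_[M[1],0]
        return R.from_matrix(np.c_[tx,ty,np.cross(tx,ty)]).as_rotvec()
    def grip(s,lean,r=.110): # point on handle, lean to +x
        return s.w(-.051+r*np.sin(lean),0,.066+r*np.cos(lean))
def tcp(p,rv,ahead=.003): return np.array(p)-ahead*R.from_rotvec(rv).as_matrix()[:,0]
E
python3 - <<'E'
from h import *
J=Jig([.486,.119],np.radians(.85))
f=lambda q:None if q is None else np.round(q,2).tolist()
for s in(-90,90):
    print(s,"comb",f(m.solve_ik([.459,-.323,.025],ori(np.radians(16.8+s)).as_rotvec())),"jig",f(m.solve_ik(J.w(.066,0,.047),ori(J.t+np.radians(s)).as_rotvec())))
for sg in(1,-1):
  for d in(-.3,0,.3,.6,.9):
    out=[]
    for l in(-1.25,-.75,-.25,.28):
        rv=J.tool(-l-d,sg);out.append(f(m.solve_ik(tcp(J.grip(l),rv),rv)))
    print(sg,d,*out,sep="\n  ")
E
```

```text
-90 comb [-0.63, 0.68, 1.87, 0.0, 0.59, 0.64] jig [0.08, 0.58, 2.03, -0.0, 0.53, 1.64]
90 comb [-0.63, 0.68, 1.87, -0.0, 0.59, -2.5] jig [0.08, 0.58, 2.03, -0.0, 0.53, -1.5]
1
  -0.3
  [0.84, 1.15, 1.37, -0.84, 2.0, 1.12]
  [0.78, 0.82, 1.57, -0.68, 1.61, 1.06]
  [0.6, 0.53, 1.78, -0.49, 1.2, 0.85]
  [0.27, 0.37, 1.95, -0.03, 0.83, 0.27]
1
  0
  [0.83, 1.01, 1.45, -0.73, 1.77, 1.11]
  [0.72, 0.69, 1.66, -0.56, 1.37, 0.98]
  [0.48, 0.44, 1.85, -0.27, 0.99, 0.63]
  [0.1, 0.36, 1.99, 0.39, 0.81, -0.19]
1
  0.3
  [0.79, 0.87, 1.54, -0.62, 1.52, 1.07]
  [0.63, 0.57, 1.75, -0.4, 1.13, 0.85]
  [0.34, 0.38, 1.92, 0.06, 0.83, 0.28]
  [-0.05, 0.42, 2.01, 0.76, 0.92, -0.61]
1
  0.6
  [0.73, 0.73, 1.65, -0.5, 1.26, 0.99]
  [0.51, 0.48, 1.84, -0.17, 0.9, 0.61]
  [0.18, 0.38, 1.98, 0.5, 0.79, -0.19]
  [-0.18, 0.54, 2.01, 1.0, 1.11, -0.91]
1
  0.9
  [0.64, 0.62, 1.75, -0.34, 1.0, 0.84]
  [0.37, 0.44, 1.92, 0.21, 0.74, 0.21]
  [0.03, 0.44, 2.01, 0.88, 0.9, -0.63]
  [-0.27, 0.69, 1.99, 1.15, 1.34, -1.12]
-1
  -0.3
  [0.84, 1.15, 1.37, -0.84, 2.0, -2.02]
  [0.78, 0.82, 1.57, -0.68, 1.61, -2.09]
  [0.6, 0.53, 1.78, -0.49, 1.2, -2.29]
  None
-1
  0
  [0.83, 1.01, 1.45, -0.73, 1.77, -2.03]
  [0.72, 0.69, 1.66, -0.56, 1.37, -2.16]
  [0.48, 0.44, 1.85, -0.27, 0.99, -2.51]
  None
-1
  0.3
  [0.79, 0.87, 1.54, -0.62, 1.52, -2.07]
  [0.63, 0.57, 1.75, -0.4, 1.13, -2.29]
  None
  [-0.05, 0.42, 2.01, 0.76, 0.92, 2.53]
-1
  0.6
  [0.73, 0.73, 1.65, -0.5, 1.26, -2.15]
  [0.51, 0.48, 1.84, -0.17, 0.9, -2.53]
  None
  [-0.18, 0.54, 2.01, 1.0, 1.11, 2.23]
-1
  0.9
  [0.64, 0.62, 1.75, -0.34, 1.0, -2.3]
  None
  [0.03, 0.44, 2.01, 0.88, 0.9, 2.51]
  [-0.27, 0.69, 1.99, 1.15, 1.34, 2.03]
```

```bash
python3 - <<'E'
from h import *
J=Jig([.486,.119],np.radians(.85))
m.move_to(J.w(.066,0,.23),ori(J.t-np.pi/2).as_rotvec()); shot("wrist","wj",scale=1.5)
m.move_to([.459,-.323,.16],ori(np.radians(16.8-90)).as_rotvec()); shot("wrist","wc",scale=1.5)
print(m.get_time())
E
```

```text
3.9667
```

View pics/wj.png

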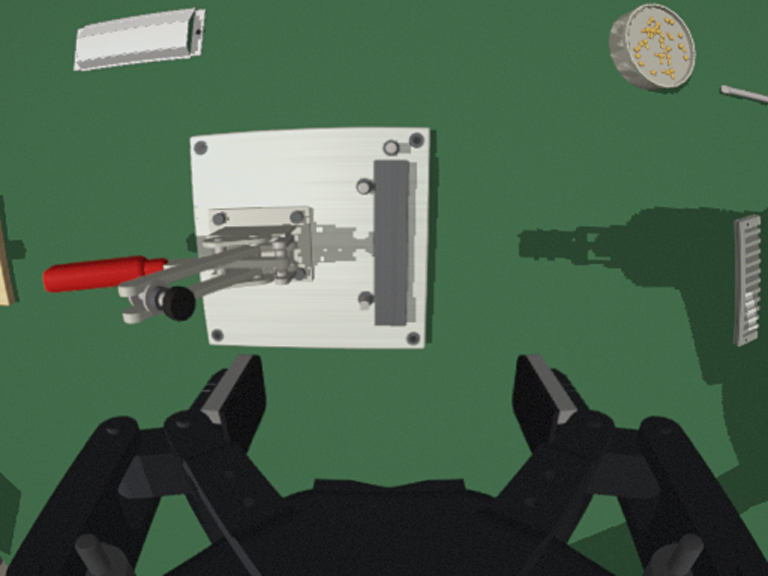

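View pics/wc.png

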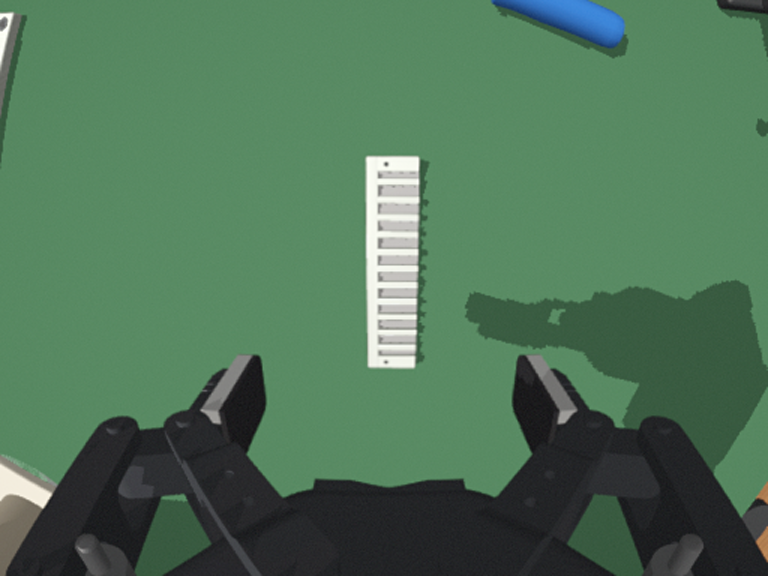

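```bash
python3 - <<'E'
from h import *
s=1.5
r,b=rect("wj",248,104,274,220,.022,dark);print("bar",r,b.tolist())
r,b=rect("wj",120,80,292,236,.012,white);print("plate",r,b.tolist())
for n,u,v,z in(("bpU",363,185,.029),("bpL",364,297,.029),("end",391,146,.029),("cUL",190,136,.012),("cUR",430,128,.012),("cLR",425,349,.012),("cLL",208,344,.012)):
    print(n,onz("wj",u/s,v/s,z).round(4))
r,b=rect("wc",235,95,285,250,.010,white);print("comb",r,b.tolist())
h=cv2.cvtColor(np.load("pics/wj.npz")["image"],cv2.COLOR_RGB2HSV)
k=((h[...,1]>170)&((h[...,0]<8)|(h[...,0]>172))&(h[...,2]>80)).astype(np.uint8)
ys,xs=np.where(k);print("red",xs.min(),xs.max());
for u in(35,90):
    v=ys[(xs==u)].mean();print(onz("wj",u,v,.095).round(4))
E
```

```text
bar ((0.4888278841972351, 0.05165192112326622), (0.1280181109905243, 0.026821518316864967), 0.3451710045337677) [[0.42473918199539185, 0.06467682123184204], [0.42490077018737793, 0.03785579279065132], [0.5529165863990784, 0.0386270210146904], [0.5527549982070923, 0.06544804573059082]]
plate ((0.4879465401172638, 0.11761261522769928), (0.1797853410243988, 0.18954132497310638), 0.6481415629386902) [[0.39698755741119385, 0.211360365152359], [0.3991316556930542, 0.021831154823303223], [0.5789055228233337, 0.02386486530303955], [0.5767614245414734, 0.21339407563209534]]
bpU [0.5349 0.0716 0.029 ]
bpL [0.4499 0.0707 0.029 ]
end [0.5634 0.0518 0.029 ]
cUL [0.5764 0.2123 0.012 ]
cUR [0.5779 0.0228 0.012 ]
cLR [0.3982 0.0204 0.012 ]
cLL [0.3967 0.2116 0.012 ]
comb ((0.4594205319881439, -0.32431894540786743), (0.1407165825366974, 0.033106863498687744), 16.673828125) [[0.387270987033844, -0.3286489248275757], [0.3967701196670532, -0.36036378145217896], [0.5315700769424438, -0.3199889659881592], [0.5220709443092346, -0.2882741093635559]]
red 29 110
[0.4814 0.3032 0.095 ]
[0.4909 0.2218 0.095 ]
```

```bash
cat >> h.py <<'E'
JG=Jig([.488,.118],np.radians(.65))
def guarded(p0,d,dist,lim,step=.001,rate=.03):
    """step along unit d until force opposing d exceeds lim"""
    d=np.array(d);f0=m.get_contact_force()@d
    for i in range(1,int(dist/step)+1):
        m.servo_line(p0+d*i*step,rate=rate)
        f=-(m.get_contact_force()@d-f0)
        if f>lim: return p0+d*i*step,i*step,f
    return p0+d*dist,None,f
E
python3 - <<'E'
from h import *
rv=ori(np.radians(16.7-90)).as_rotvec();c=[.4594,-.3243]
m.servo_line(c+[.06],rv,rate=.2)
print(m.get_contact_force().round(2))
m.servo_line(c+[.0255],rate=.08)
print(m.get_contact_force().round(2))
m.command_gripper(.02,30)
print("w",m.get_width(),m.get_contact_force().round(2))
m.servo_line(c+[.16],rate=.2)
print("w",m.get_width(),m.get_contact_force().round(2))
rj=ori(JG.t-np.pi/2).as_rotvec()
m.move_to(JG.w(.076,-.008,.12),rj)
print("w",m.get_width(),m.get_contact_force().round(2),m.get_position().round(4),m.get_time())
shot("wrist","wh",scale=1.5)
E
```

```text
[-0.13 -0.25  0.42]
[-0.26 -0.74  0.01]
w 0.03089615854943747 [-0.84  1.51  5.28]
w 0.03056659828389246 [ 0.08  0.26 -1.36]
w 0.030813499046221587 [ 0.99 -0.82 -0.77] [0.4811 0.0414 0.1198] 7.95
```

View pics/wh.png

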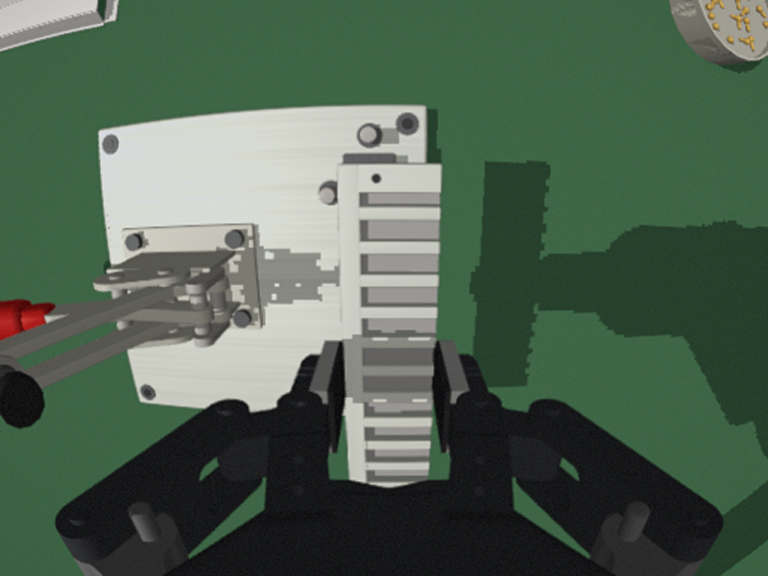

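```bash
python3 - <<'E'
from h import *
m.servo_line(JG.w(.0695,-.006,.060),rate=.12)
p,dz,f=guarded(JG.w(.0695,-.006,.054),[0,0,-1],.010,3)
print("down",p.round(4),dz,f,m.get_position().round(4))
ex=JG.w(1,0,0)-JG.w(0,0,0);ey=JG.w(0,1,0)-JG.w(0,0,0)
p=p+[0,0,.0008];m.servo_line(p,rate=.02)   # ease
print(m.get_contact_force().round(2))
p,d,f=guarded(p,-ex,.010,7,.0007);print("x",d,f)
p=p+.0005*ex
p,d,f=guarded(p,ey,.014,6,.0007);print("y",d,f)
p,d,f=guarded(p,-ex,.004,5,.0005);print("x",d,f,m.get_contact_force().round(2),m.get_width())
r=R.from_rotvec(m.get_ee_rot())
q=m.get_position();v=q[:2]-JG.c;print("tcp jig",v@ex[:2],v@ey[:2],q[2],m.get_time())
shot("wrist","wp",scale=1.5)
E
```

```text
down [0.4828 0.0484 0.047 ] 0.007 14.302111488402577 [0.4829 0.0484 0.0479]
[-0.39  0.2   4.04]
x 0.0042 10.698101294283093
y 0.0021 6.86251645924186
x 0.001 6.998128661582263 [ -5.17 -13.02  12.08] 0.0310706770623451
tcp jig 0.0662826766974098 -0.005551704101810344 0.047896106765965785 13.5333
```

View pics/wp.png

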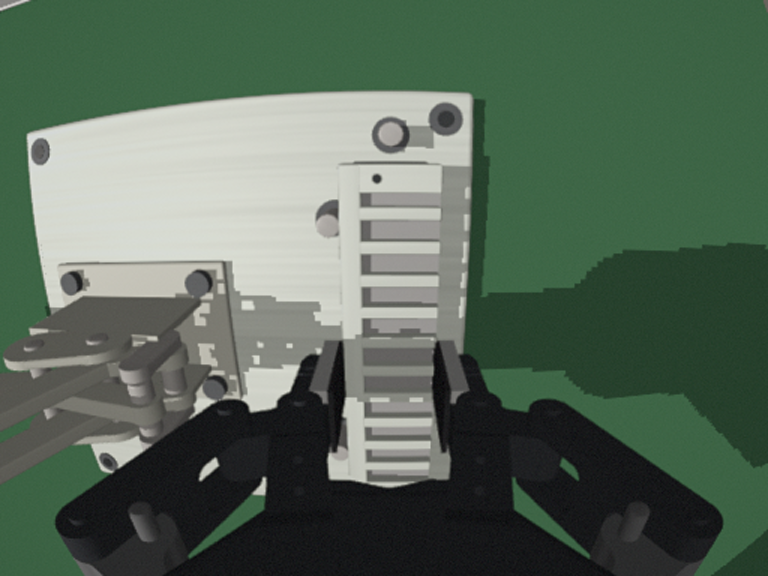

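The spine is on the back pins. At the +y end a gap remains between the comb end (row 163) and the end pin (row ~148), so the y stop was bed friction. I'll unload and push on.

```bash
python3 - <<'E'
from h import *
ex=JG.w(1,0,0)-JG.w(0,0,0);ey=JG.w(0,1,0)-JG.w(0,0,0)
p=m.get_position()+.0006*ex;p[2]=.0486
m.servo_line(p,rate=.02);print(m.get_contact_force().round(2))
p,d,f=guarded(p,ey,.014,9,.0007);print("y",d,f,m.get_contact_force().round(2))
p=p-.0005*ey
p,d,f=guarded(p,-ex,.005,6,.0005);print("x",d,f,m.get_contact_force().round(2),m.get_width())
q=m.get_position();v=q[:2]-JG.c;print("tcp jig",v@ex[:2],v@ey[:2],q[2],m.get_time())
shot("wrist","wp2",crop=(150,40,362,330),scale=2)
E
```

```text
[ 0.79  0.6  -0.64]
y 0.0084 9.964375741711034 [-9.18  1.18  3.15]
x 0.001 6.246472765371786 [-8.52 -5.06  2.29] 0.030836559446434174
tcp jig 0.06660958088998545 5.137984246369375e-05 0.04816369886156117 17.375
```

View pics/wp2.png

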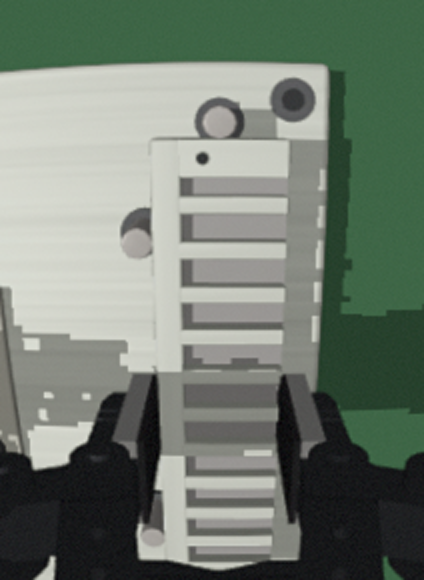

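Comb end now meets the end pin and the spine is on both back pins. I'll release, back off and check.

```bash
python3 - <<'E'
from h import *
ex=JG.w(1,0,0)-JG.w(0,0,0);ey=JG.w(0,1,0)-JG.w(0,0,0)
p=m.get_position()+.0002*ex;p[2]-=.0002
m.servo_line(p,rate=.02)
m.command_gripper(.05);print(m.get_width(),m.get_contact_force().round(2))
p[2]=.12;m.servo_line(p,rate=.15)
p=JG.w(.066,0,.20);m.servo_line(p,rate=.2)
shot("wrist","wr",crop=(180,60,310,270),scale=2.6)
print(m.get_time())
r,b=rect("wr",235,60,310,270,.032,white);print(r,b.tolist())
print("tgt",JG.w(.066,0,0))
E
```

```text
0.050029491171012845 [ 0.11  0.45 -0.44]
19.2583
((0.4932045638561249, 0.05150817707180977), (0.16763333976268768, 0.053378861397504807), 0.6903830766677856) [[0.4090723991394043, 0.0771857500076294], [0.40971559286117554, 0.02381076291203499], [0.5773367285728455, 0.025830604135990143], [0.5766935348510742, 0.07920558750629425]]
tgt [0.48874873 0.05200425 0.        ]
```

View pics/wr.png

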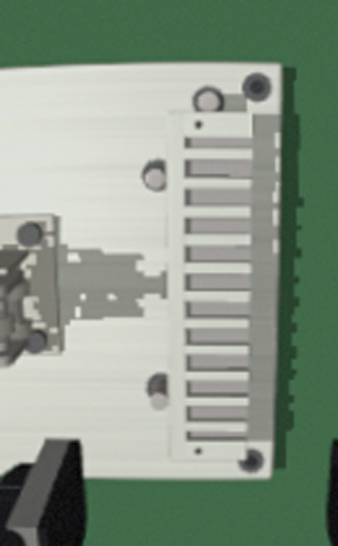

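```bash
python3 - <<'E'
from h import *
h=cv2.cvtColor(np.load("pics/top0.npz")["image"],cv2.COLOR_RGB2HSV)
k=((h[...,1]>170)&((h[...,0]<8)|(h[...,0]>172))&(h[...,2]>80));k[:,:130]=0;k[:200]=0
ys,xs=np.where(k)
w=onz("top0",xs.mean(),ys.mean(),.098);ex=JG.w(1,0,0)-JG.w(0,0,0);ey=JG.w(0,1,0)-JG.w(0,0,0)
v=w[:2]-JG.c;print("grip top view jig",v@ex[:2],v@ey[:2])
d=.3;l=-1.25
rv=JG.tool(-l-d);g=JG.grip(l)
m.servo_line(JG.w(.066,0,.28),rate=.25)
m.move_to(JG.w(-.24,0,.29),JG.tool(.5))
m.move_to(tcp(g,rv,.103),rv)
m.servo_line(tcp(g,rv,.045),rate=.15)
shot("wrist","wg",scale=1.5)
print(m.get_position().round(4),m.get_contact_force().round(2),m.get_time())
E
```

```text
grip top view jig -0.14100907357948642 -0.000870677695426579
[0.4869 0.311  0.1289] [0.12 0.61 0.57] 22.05
```

View pics/wg.png

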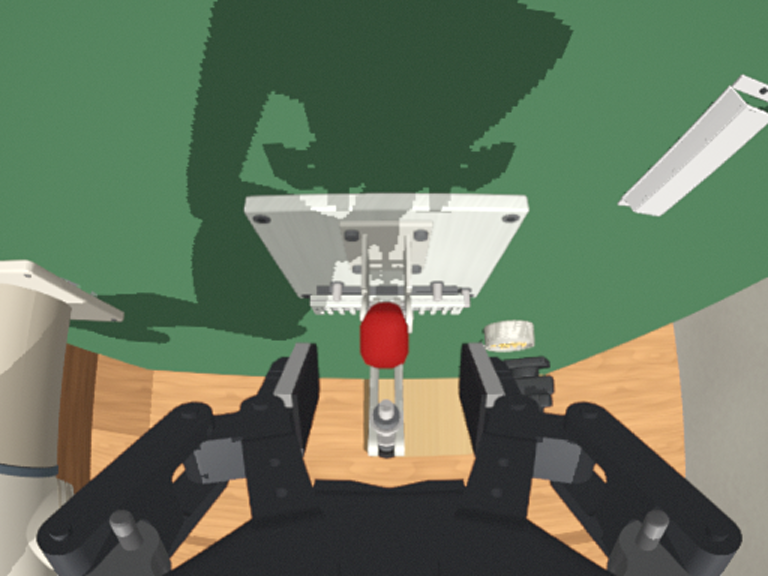

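Handle is centred between the jaws at (384,335). Now I'll grip and swing.

```bash
python3 - <<'E'
from h import *
d=.3
def go(l,rate):
    rv=JG.tool(-l-d);m.servo_line(tcp(JG.grip(l),rv),rv,rate=rate);return m.get_contact_force().round(1)
print(go(-1.25,.08))
m.command_gripper(.01,35);print("w",m.get_width(),m.get_contact_force().round(1))
for l in np.r_[np.arange(-1.1,-.1,.15),-.1,0,.06,.12,.17,.21,.25]:
    f=go(l,.08);print(round(l,2),f,round(m.get_width(),4))
    if np.linalg.norm(f)>45: break
print(m.get_time())
shot("wrist","ws",scale=1.5);shot("scene","s1",crop=(250,140,512,340),scale=2.8)
E
```

```text
[-0.1  0.6  0.1]
w 0.01727869962827113 [-4.8  2.4  2.7]
-1.1 [-4.2  3.5  1.3] 0.0175
-0.95 [-4.2  3.2  2.6] 0.0175
-0.8 [-5.1  3.1  3.8] 0.0175
-0.65 [-5.4  3.2  5.1] 0.0175
-0.5 [-6.2  3.4  6.3] 0.0177
-0.35 [-6.7  3.1  8.3] 0.0176
-0.2 [-6.4  2.   8.4] 0.0173
-0.1 [-6.6  3.5  9.4] 0.0176
0.0 [-5.3  5.4  8.4] 0.0176
0.06 [-5.1  4.4  9. ] 0.0175
0.12 [-3.7  1.8  9.7] 0.0177
0.17 [-5.7 -1.9  9.8] 0.0176
0.21 [-6.5 -4.2 11.1] 0.0174
0.25 [-5.4 -4.6 12.5] 0.0177
27.45
```

View pics/s1.png

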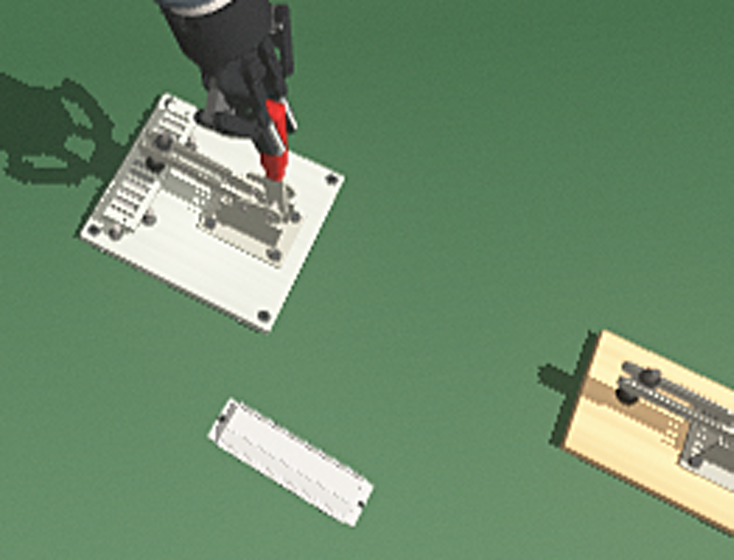

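The force along the swing reversed past 0.15 rad, so the handle is over centre. It still pulls toward the stop, so I'll follow it to firm contact before letting go.

```bash
python3 - <<'E'
from h import *
d=.3
for l in(.27,.29,.31,.33):
    rv=JG.tool(-l-d);m.servo_line(tcp(JG.grip(l),rv),rv,rate=.05);f=m.get_contact_force().round(1);print(l,f)
    if f[1]>5: break
m.command_gripper(.05);print(m.get_width(),m.get_contact_force().round(1))
m.servo_line(tcp(JG.grip(l),rv,.11),rv,rate=.15)
m.move_to(JG.w(.16,0,.36),JG.tool(-.3))
print(m.get_contact_force().round(1),m.get_time())
m.move_to([.30,-.45,.30],ori(-np.pi/2).as_rotvec())
shot("top","t2",crop=(110,140,410,300),scale=2.6);shot("scene","s2",crop=(250,140,512,340),scale=2.8)
print(m.get_time())
E
```

```text
0.27 [-4.9  5.7 12.1]
0.050009680587904615 [-0.8 -0.5 -0.4]
[-0.4  0.7 -1. ] 29.75
31.5167
```

View pics/t2.png

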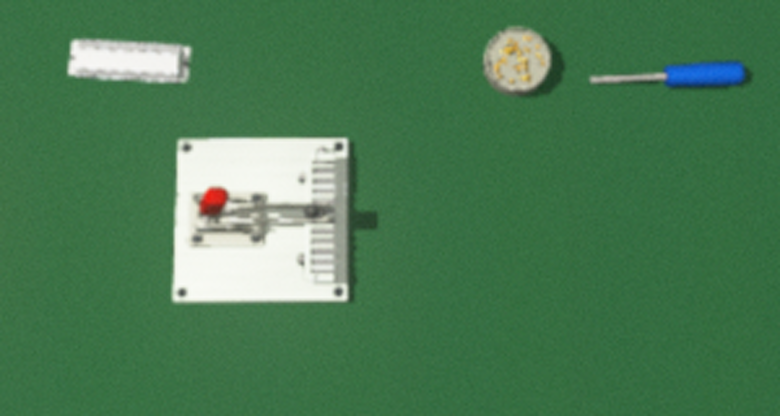

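View pics/s2.png

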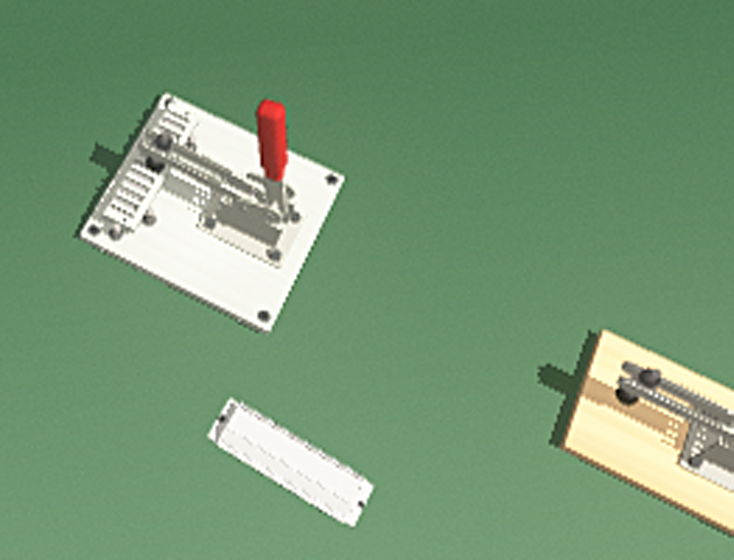

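Views are used up. One numeric check remains: retake the wrist picture from the same pose as `wr` and measure any image shift at the comb's two ends.

```bash
python3 - <<'E'
from h import *
rj=ori(JG.t-np.pi/2).as_rotvec()
m.move_to(JG.w(.10,0,.34),rj);m.servo_line(JG.w(.066,0,.20),rj,rate=.2)
shot("wrist","wf")
a,b=[cv2.cvtColor(np.load(f"pics/{n}.npz")["image"],cv2.COLOR_RGB2GRAY) for n in("wr","wf")]
# comb patches (tracked) and plate-screw patches (camera reference)
for n,(x0,y0,x1,y1) in dict(combU=(243,101,277,138),combL=(244,208,274,238),pins=(233,90,266,104),screwU=(270,86,286,102)).items():
    t=a[y0:y1,x0:x1];s=b[y0-8:y1+8,x0-8:x1+8]
    r=cv2.matchTemplate(s,t,cv2.TM_CCOEFF_NORMED);_,v,_,p=cv2.minMaxLoc(r);print(n,round(v,3),p[0]-8,p[1]-8)
print("mm/px",1000*np.linalg.norm(onz("wf",261,160,.03)-onz("wf",260,160,.03)))
m.servo_line(JG.w(.10,0,.34),rate=.2)
c=m.camera("scene");h=cv2.cvtColor(c["image"],cv2.COLOR_RGB2HSV);np.savez("pics/s3.npz",**c)
m.move_to([.30,-.45,.30],ori(-np.pi/2).as_rotvec())
# handle tip lean: intersect scene ray of red tip with jig plane y=0
shot("scene","s4");h=cv2.cvtColor(np.load("pics/s4.npz")["image"],cv2.COLOR_RGB2HSV)
k=((h[...,1]>170)&((h[...,0]<8)|(h[...,0]>172))&(h[...,2]>80));k[:,400:]=0;k[:160]=0
ys,xs=np.where(k);u,v=xs.mean(),ys.mean()
ex=(JG.w(1,0,0)-JG.w(0,0,0));ey=(JG.w(0,1,0)-JG.w(0,0,0));o,d=ray("s4",u,v);o0=np.r_[JG.c,0]
P=o+d*(-(o-o0)@ey/(d@ey))-o0;print("grip centroid jig",P@ex,P[2],"lean",np.arctan2(P@ex+.051,P[2]-.066))
print(m.get_time(),m.get_contact_force().round(1))
E
```

```text
combU 0.897 0 2
combL 0.975 0 1
pins 0.98 0 2
screwU 0.964 0 2
mm/px 1.0009904592979262
grip centroid jig -0.02706625868546812 0.16177439508167202 lean 0.24488179140882985
37.0833 [ 0.5 -0.2  0.6]
```

The comb moved no more than the jig itself in the picture (within about 1 px, or 1 mm). The handle measures 0.245 rad, against 0.25 at the stop. Handing in.

```bash
python3 -c "
from h import *
m.sign_off()"
```

```text
the job is handed in; nothing more can be done
```

The comb is loaded in the jig and clamped, and I handed the job in at about 37 s of the 72 s allowed.

**Clamp state at the start:** The first pictures showed the jig's clamp already open, so there was nothing to throw open.

**Loading:** I laid the comb on the bed bar with its channels away from the back pins. The first push toward the end pin stopped about 5 mm short, on friction with the bed. I eased the downward load and pushed again until it touched both back pins and the end pin.

**Clamping:** I gripped the handle and swung it over. The force reversed past dead centre, and the handle then met its stop.

**Last checks, after letting go:**
- **Handle:** it stands by itself at a measured lean of 0.245 rad, against 0.25 at the locked stop.
- **Clamp arm:** it is down on the comb.
- **Comb:** its two ends shifted 2 px and 1 px in the wrist picture, while the pin and screw references shifted 2 px. It stayed put to within about 1 mm, which is as fine as this check resolves.
- **Other things:** I touched nothing else. The cover, tin and screwdriver look unmoved in the pictures, though I did not measure them.
- **Robot:** it is clear of everything.

No check failed. I did not pull on the comb or the handle to test how firmly it is held.

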